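# Lock the mould stand and hold a square in its corner

## Task

Get the mould stand ready for squaring up: first swing the keeper bar shut by its red knob until it clicks past the sprung ball and is fully home behind the end plate. Then take the assembly square by its orange grip, lay it flat on the stand's base and press it into the inside corner of the two blue plates until both of its outer faces lie flush against them. Finish still gripping the square and keeping it pressed firmly against both plates; do not let go, and leave the other things on the bench where they are.

Things in the scene. Friction and masses are not known exactly. Their poses are not given: they have to be found in the camera images.
- mould_stand: Smooth oiled steel stand fixed on the bench (friction about 0.25 under the square): base plate 210 (x) x 235 (y) x 12 mm; origin at the centre of its underside, z up. In its frame the blue side plate stands along y at the far side, inner face at x = +75 mm; the blue end plate stands along x at the +y side, inner face at y = +55 mm.
- side_plate: The far blue plate, fixed on the base: 14 (x) x 174 (y) mm, 26 mm high above the base (top at 38 mm over the bench); axes as the stand; origin at the centre of its underside. Its bright inner face looks to the stand's -x.
- end_plate: The blue plate on the stand's +y side, fixed on the base: 160 (x) x 14 (y) mm, 26 mm high above the base; axes as the stand; origin at the centre of its underside. Its bright inner face looks to the stand's -y.
- mould_corner (a point): The inside corner, on the base's top, where the two inner faces meet (stand frame 75, 55, 12 mm); axes as the stand: the square is pressed towards +x and +y.
- keeper_bar (a joint): Angle of the bar about its upright pivot, rad: 0 = fully shut (parallel to the end plate, outside it, pointing to the stand's -x), growing as it swings out to +y (clockwise from above), to 1.3. Friction holds it where it is left. From about 0.11 to 0.05 a rib rides over a sprung ball (some 5 to 6 N at the knob); below that the ball pushes it home to its stop at 0.
- keeper_pivot (a point): Pivot axis of the keeper bar at the height of the base's top (stand frame 80, 98, 12 mm).
- keeper_knob (a point): On the axis of the red upright knob near the bar's free end, 145 mm from the pivot. The knob is a cylinder 16 mm across; its top is 10 mm above this point (68 mm over the bench), and it stands on the dark bar, 16 mm wide, whose top is 34 mm over the bench.
- assembly_square: Loose steel right-angle square lying flat, 0.35 kg: two arms 20 mm wide, 12 mm thick, 120 mm long outside; corner cut back 6 mm. Origin on the underside below the grip's middle. Outer faces at x = +50 mm (goes against the side plate) and y = +50 mm (against the end plate); axes match the stand's when seated. Orange upright grip 44 (x) x 18 (y) mm, z 12 to 56 mm: grasp across the 18 mm.
- square_corner (a point): Where the two outer faces of the square would meet, on its underside (its frame 50, 50, 0 mm); meets the mould corner when seated.
- square_grip (a point): Middle of the orange grip, 42 mm above the square's underside, 14 mm below the grip's top; axes as the square.
- stopwatch: Bystander, not to be disturbed: dark rounded stopwatch lying flat, 71 x 60 x 19 mm; origin at the centre of its underside.
- mortar_cube_1: Bystander, not to be disturbed: grey 40 mm mortar cube; origin at the centre of its underside.
- mortar_cube_2: Bystander, not to be disturbed: grey 40 mm mortar cube; origin at the centre of its underside.
- sample_tin_c: Bystander, not to be disturbed: low white-lidded round tin, 70 mm across, 30 mm high; origin at the centre of its underside.
- tape_roll: Bystander, not to be disturbed: roll of tan tape lying flat, 96 mm across, 25 mm high; origin at the centre of its underside.

How it is judged:
By the outcome, as a careful person would: the job done as asked, in the order asked, and still so for the second after the job is handed in, while the arm keeps its last pose, push and grip.
It also fails if it takes over 64 s, if anything falls off the work surface, if the arm or the gripper's body presses on something with over 40 N, if the wrist force passes 120 N, or if a joint passes its speed limit or range.

## Robot

A 6-joint arm with a two-finger parallel gripper is mounted at the origin on a cart in front of the work surface, level with it; the furniture and walls round the work are solid. World frame = base frame: x ahead of the robot, y to its left, z up, the work surface at z = 0. Lengths are in m, angles in rad, forces in N, time in s.
With the tool pointing down it reaches from about 0.25 to 0.725 m from the base axis. Payload 4 kg.
Tool frame: the origin (TCP) lies midway between the tips of the shut fingers; the grasp point (between the pads) lies 19 mm behind it; z points along the fingers, y is the line along which they close (so a half turn about z gives the same grasp; the last joint's range is limited). The gripper opens to 85 mm and grips with 20 to 120 N. Pads are 22 mm wide; open, the fingers measure 114 mm over their backs; the gripper's body (76 mm by 85 mm) begins 54 mm behind the grasp point. The pads swing forward as they close: fully open they stand 13 mm farther back than shut.
Start: joints at [-1.151, 0.241, 0.005, 1.335, 0, 1.571], TCP at [0.204, -0.457, 0.231] pointing down, gripper open.
Joint ranges: [-2.72, 2.72], [-1.05, 1.87], [-1.09, 1.28], [-1.99, 2.15], [-1.42, 1.44], [-3.14, 3.14]. Speed limits (rad/s): [2.79, 2.79, 3.14, 3.14, 3.14, 3.14].

## Interface

Orientations are given as a unit quaternion [x, y, z, w].
In Python, from workcell import bot gives the robot as it stands. The module is installed in compiled form; this text tells all that it offers.
- The arm moves only by the tool drive_tool, never from a script. Its arguments are lists of equal length, an entry for each row: "slide": the shift along the tool's x, y, z scaled (see below), a list of three; "rotation": the turn, a rotation vector about the tool's x, y, z scaled (see below), a list of three. A call has exactly 8 rows; each row is the pose to reach, as a shift and turn from the pose commanded when the call began, along the tool's axes at that moment; what a row does not reach only later rows make up. The controller multiplies each number of a shift by 250 mm and each number of a turn by 0.5 rad. A row lasts 1/8 s, in which the tool goes at most 62.5 mm and 10.7 degrees, less where a joint would pass 70% of its speed; a pose out of reach is approached as far as the arm can. A call with a number of a shift or a turn outside -1 to 1 is refused whole. A call with a gripper value outside its range is refused whole. "gripper" is the opening, from 0 (shut) to 1 (fully open), set as the call begins (left out, the last holds). The fingers move at their own pace and stop on an object; the grip force is fixed at half the most. Time passes only in rows, so rows that repeat a pose let the fingers close, or fill a call up. It gives the time, the measured TCP pose, the force, the opening and the grip force at its end, in the units of the state.
- bot.get_obs(): the state, without advancing time (a new reading comes with each control period).
- bot.camera(name): name is "scene" or "top"; returns a dict with "image" (384x512x3 uint8, red, green, blue), "z_map" (384x512 float32, m along the optical axis (not along the pixel's ray), 0 where there is no reading), "camera_matrix" (3x3 intrinsics, pixels), "k1" (the pictures are not rectified: a ray, as slopes to the right and down, at radius r is drawn at 1 + k1 r^2 times it, then the intrinsics apply), "xyz" and "orientation" of the camera in the world. Camera axes: x right, y up, looking along -z (the intrinsics and any distortion apply to the point x, -y, -z); pixel columns grow to the right and rows downward; lengths in m; the calibration is good to about 2 mm. A picture is of the moment at which its call begins.
- bot.job_done(): hands the job in; it is judged then, once.
The state is a dict: "clock": time; "joint_pos": joint angles; "joint_vel": joint speeds; "tau": joint torques, N m; "eef_pos": TCP position; "tool_rot": TCP orientation; "ft_force": force on the tool from outside, world axes, zero at the start; "ft_torque": the same for the moment, N m; "grip_width": finger opening in m; "grasp_force": force on a finger pad.
Only numpy, scipy, OpenCV 4.12 (cv2) and the standard library are available. Lean on these libraries where they do the work, as an engineer would, in place of code of your own. Each camera call takes 0.05 s, during which the arm holds its last target. There are 200 camera calls.

## Working session

There is one attempt and no reset: what is moved stays moved. The work goes in short steps, Python scripts to look and compute and a tool call to move; the robot and the scene stay as the last step left them, time stands still between calls to the robot, and variables do not carry over. Pictures are saved under pics/ and viewed, at most 10 in all, crops included, and the job is handed in when it is done.

Besides the shell and the picture viewer there is one more tool, called after "Request:" as name(argument=value, ...) on one line, values as JSON. drive_tool: Moves the arm, as the interface text tells. Shifts and turns lie within -1 to 1; 1 stands for 250 mm of shift or 0.5 rad of turn. Its arguments: {"type":"object","properties":{"slide":{"type":"array","items":{"type":"array","items":{"type":"number"}}},"rotation":{"type":"array","items":{"type":"array","items":{"type":"number"}}},"gripper":{"type":"number"}},"required":["slide","rotation"]}

```bash
mkdir -p pics; cat > h.py <<'E'
import numpy as np, cv2
from scipy.spatial.transform import Rotation as R
from workcell import bot
def cam(n):
    c=bot.camera(n); c['R']=R.from_quat(c['orientation']).as_matrix(); c['n']=n; return c
def rays(c,uv):
    K=np.array(c['camera_matrix']); uv=np.atleast_2d(np.asarray(uv,float))
    d=(uv-[K[0,2],K[1,2]])/[K[0,0],K[1,1]]; s=d.copy()
    for _ in range(20): s=d/(1+c['k1']*(s**2).sum(1,keepdims=True))
    return np.c_[s[:,0],-s[:,1],-np.ones(len(s))]@c['R'].T
def onplane(c,uv,z):
    r=rays(c,uv); o=np.array(c['xyz']); return o+r*((z-o[2])/r[:,2])[:,None]
def cloud(c):
    v,u=np.mgrid[:384,:512]; r=rays(c,np.c_[u.ravel(),v.ravel()])
    return (np.array(c['xyz'])+r*c['z_map'].reshape(-1,1)).reshape(384,512,3)
def save(c,f,s=1.5):
    cv2.imwrite('pics/'+f,cv2.resize(c['image'][...,::-1],None,fx=s,fy=s))
E
python3 - <<'E'
from h import *
for n in('scene','top'):
    c=cam(n); save(c,n+'0.png'); print(n,c['xyz'],c['R'].round(2).tolist(),c['camera_matrix'],c['k1'],(c['z_map']>0).mean())
print(bot.get_obs())
E
```

```text
scene [-0.19676259 -1.00371003  0.89830718] [[0.81, 0.33, -0.48], [-0.58, 0.45, -0.68], [-0.01, 0.83, 0.55]] [[420.60825354   0.         244.31965978]
 [  0.         420.60825354 193.75294189]
 [  0.           0.           1.        ]] 0.010583080340726584 0.9956156412760416
top [ 0.4444448  -0.01105488  1.44332857] [[0.01, 1.0, -0.06], [-1.0, 0.01, 0.0], [0.0, 0.06, 1.0]] [[382.45474266   0.         256.00868433]
 [  0.         382.45474266 190.73762714]
 [  0.           0.           1.        ]] -0.08780044554021067 0.9960530598958334
{'clock': 0.1, 'joint_pos': array([-1.15098428e+00,  2.41373941e-01,  3.87514680e-03,  1.33522228e+00,
        8.38857004e-06,  1.57079544e+00]), 'joint_vel': array([-0.00027169, -0.00178486,  0.0015419 ,  0.00028202,  0.00121878,
        0.0001678 ]), 'tau': array([ 2.18228483e-04, -3.73137546e+01,  2.53010255e+01,  1.08465398e-02,
       -1.52781222e-04, -1.49734412e-06]), 'eef_pos': array([ 0.20356555, -0.45606379,  0.23049004]), 'tool_rot': array([ 9.78049956e-01,  2.08368321e-01, -1.96424934e-04, -9.42122706e-04]), 'ft_force': array([-0.03620975,  0.18797775, -0.13904373]), 'ft_torque': array([-0.05254583, -0.06335479,  0.00996333]), 'grasp_force': 0.0, 'grip_width': 0.08570544673347869}
```

View pics/top0.png

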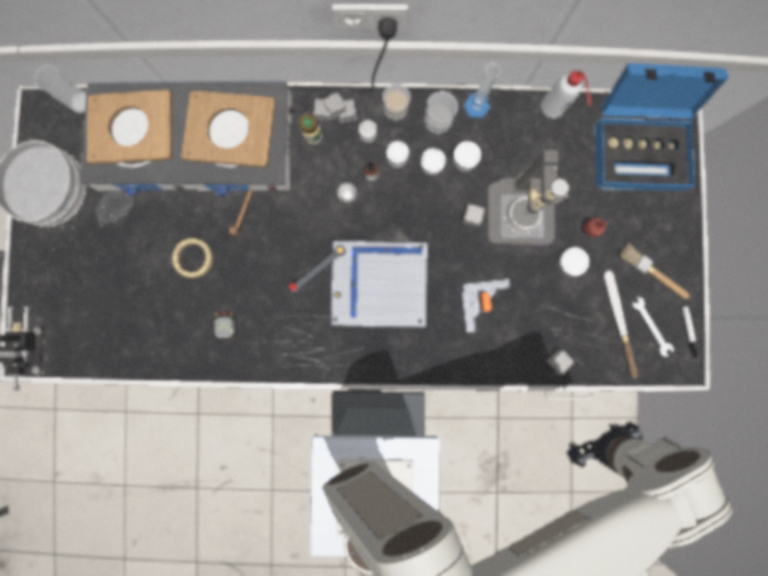

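View pics/scene0.png

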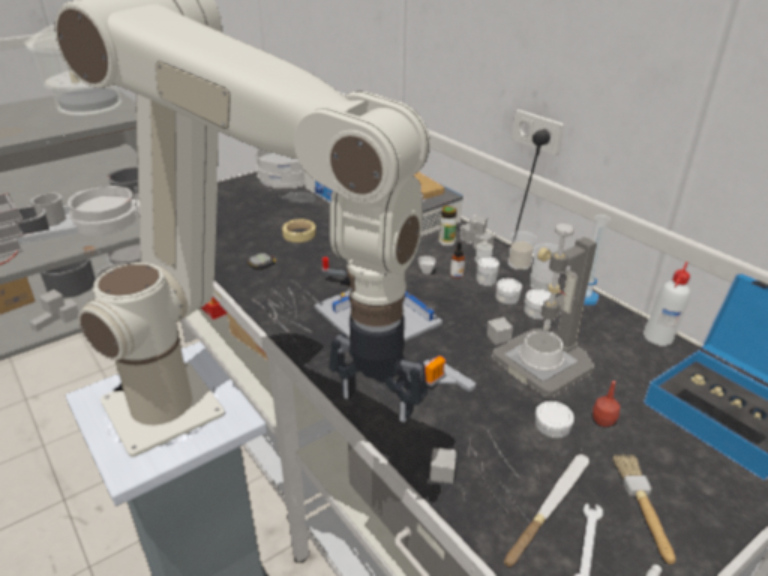

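The top view (shown at 1.5x) has the stand at about (380,284) and the keeper pivot at (340,251). The red knob is at (294,288). The square's corner is near (464,287) and its orange grip at (487,302). The bystanders are clear of these. Next I measure them.

```bash
cat > m.py <<'E'
from h import *
def rect(m,c,z):
    # largest contour -> world corner rect
    k,_=cv2.findContours(m.astype(np.uint8),cv2.RETR_EXTERNAL,cv2.CHAIN_APPROX_NONE)
    k=max(k,key=cv2.contourArea)[:,0,:]
    return onplane(c,k,z)
def masks(c):
    h=cv2.cvtColor(c['image'],cv2.COLOR_RGB2HSV).astype(int); H,S,V=h[...,0],h[...,1],h[...,2]
    return dict(blue=(H>100)&(H<125)&(S>120)&(V>80),red=((H<6)|(H>174))&(S>130)&(V>70),orange=(H>6)&(H<22)&(S>150)&(V>120))
E
python3 - <<'E'
from m import *
from scipy import ndimage as nd
c=cam('top'); P=cloud(c); M=masks(c)
def win(m,u0,u1,v0,v1):
    w=np.zeros_like(m); w[v0:v1,u0:u1]=m[v0:v1,u0:u1]; return w
def info(n,m):
    p=P[m]; print(n,m.sum(),'mean',p.mean(0).round(4),'zmax',np.percentile(p[:,2],[10,50,90]).round(3))
b=win(M['blue'],215,290,155,220); info('blue',b)
r=win(M['red'],185,210,180,205); info('red',r); v,u=np.nonzero(r); print('knob on z=.068',onplane(c,[[u.mean(),v.mean()]],.068))
o=win(M['orange'],300,345,180,220); info('or',o); v,u=np.nonzero(o); print('grip z.056',onplane(c,[[u.mean(),v.mean()]],.056))
print(cv2.minAreaRect(onplane(c,np.c_[u,v],.056)[:,:2].astype(np.float32)*1000))
# stand base
g=win((c['image'].min(2)>110),210,295,150,225)|b
g=nd.binary_opening(nd.binary_fill_holes(g),iterations=2); q=rect(g,c,.012)
print('stand',cv2.minAreaRect((q[:,:2]*1000).astype(np.float32)))
# blue plate lines
q=onplane(c,np.argwhere(b)[:,::-1],.038)[:,:2]*1000
print('blue rect',cv2.minAreaRect(q.astype(np.float32)))
# square
s=win((c['image'].min(2)>100),300,345,180,225)|o
q=rect(s,c,.012)[:,:2]*1000
print('sq',cv2.minAreaRect(q.astype(np.float32)), q.min(0),q.max(0))
cv2.imwrite('pics/crop1.png',cv2.resize(c['image'][150:235,180:350,::-1],None,fx=4.6,fy=4.6,interpolation=cv2.INTER_CUBIC))
# scene red / orange
c2=cam('scene'); M2=masks(c2)
r=win(M2['red'],205,230,165,185); v,u=np.nonzero(r); print('scene knob',r.sum(),onplane(c2,[[u.mean(),v.mean()]],.055))
E
```

```text
blue 98 mean [0.5786 0.0101 0.0516] zmax [0.034 0.037 0.041]
red 13 mean [0.5236 0.205  0.0675] zmax [0.064 0.067 0.071]
knob on z=.068 [[0.523608   0.20489493 0.068     ]]
or 45 mean [ 0.4903 -0.263   0.0535] zmax [0.05  0.053 0.057]
grip z.056 [[ 0.49017215 -0.26255075  0.056     ]]
((491.2371520996094, -262.8370666503906), (36.32929611206055, 18.324798583984375), 0.13843125104904175)
stand ((535.7288818359375, -2.3413925170898438), (244.4749755859375, 215.4331512451172), 89.57589721679688)
blue rect ((578.2763061523438, 17.89380645751953), (112.51457977294922, 226.9886016845703), 44.40687942504883)
sq ((484.79168701171875, -274.5306701660156), (125.87096405029297, 125.21292877197266), 7.018385410308838) [ 417.29447203 -329.5895259 ] [ 553.67226543 -208.48655011]
scene knob 30 [[0.52136423 0.20646389 0.055     ]]
```

View pics/crop1.png

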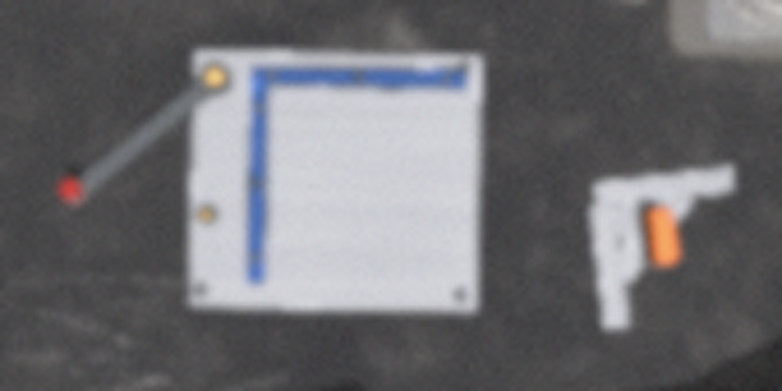

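```bash
cat > fine.py <<'E'
from m import *
ims=[];cs=None
for _ in range(6): cs=cam('top'); ims.append(cs['image'].astype(float))
I=np.mean(ims,0); L=I.min(2); B=I[...,2]-I[...,0]; c=cs
def edge(f,axis,ran,a,b,thr,z,name):
    pts=[]
    for k in ran:
        p=f[k,a:b+1] if axis=='u' else f[a:b+1,k]
        s=np.nonzero((p[:-1]-thr)*(p[1:]-thr)<=0)[0]
        if len(s)==0: continue
        i=s[0]; x=a+i+(thr-p[i])/(p[i+1]-p[i]); pts.append([x,k] if axis=='u' else [k,x])
    q=onplane(c,pts,z)[:,:2]*1000
    for _ in range(3):
        m=np.median(q,0) if 0 else q.mean(0); _,_,V=np.linalg.svd(q-m); r=(q-m)@V[1]; q=q[abs(r)<max(1.2,2*r.std())]
    m=q.mean(0); d=V[0]; ang=np.degrees(np.arctan2(d[1],d[0]))%180
    print(name,len(q),m.round(1),'ang',ang.round(2),'rms',r.std().round(2)); return m,ang
E
cat > f1.py <<'E'
from fine import *
edge(L,'u',range(165,212),217,226,115,.012,'left(+y edge)')
edge(L,'u',range(165,212),280,290,115,.012,'right')
edge(L,'v',range(228,278),157,165,115,.012,'far')
edge(L,'v',range(228,278),212,223,115,.012,'near')
for t in (40,):
  edge(B,'u',range(172,207),237,243,t,.030,'endplate inner(approx z)')
  edge(B,'v',range(243,278),167,173,t,.030,'sideplate inner')
# square outer faces: far (x+50) edge and left (y+50)
edge(L,'v',range(314,337),183,193,105,.009,'sq far')
edge(L,'u',range(193,218),303,314,105,.009,'sq left')
E
python3 f1.py
```

```text
left(+y edge) 38 [523.5 117.2] ang 179.85 rms 0.63
right 44 [ 534.3 -123.2] ang 179.01 rms 0.4
far 50 [643.2  -2.3] ang 89.73 rms 0.57
near 50 [427.6  -4.9] ang 89.88 rms 0.41
endplate inner(approx z) 29 [537.1  52. ] ang 0.03 rms 0.44
sideplate inner 32 [610.7 -29.3] ang 89.31 rms 0.43
sq far 23 [ 548.4 -277. ] ang 97.25 rms 0.53
sq left 23 [ 473.4 -213.3] ang 6.79 rms 0.51
```

```bash
cat > plan.py <<'E'
import sys
from h import *
# usage: plan.py x y z yawdeg  [from=measured]; prints full scaled slide & rotation
def rot(a): 
    a=np.radians(a); return np.array([[np.cos(a),np.sin(a),0],[np.sin(a),-np.cos(a),0],[0,0,-1]])
def go(p,R0,t,yaw):
    s=R0.T@(np.array(t)-p)/.25; w=R.from_matrix(R0.T@rot(yaw)).as_rotvec()/.5
    return s.round(3),w.round(3)
if __name__=='__main__':
    o=bot.get_obs(); p=o['eef_pos']; R0=R.from_quat(o['tool_rot']).as_matrix()
    print('t',o['clock'],'p',p.round(4),'yaw',np.degrees(np.arctan2(R0[1,0],R0[0,0])).round(2),'F',o['ft_force'].round(1),'w',round(o['grip_width'],4),o['grasp_force'])
    v=list(map(float,sys.argv[1:]))
    for i in range(0,len(v),4):
        s,w=go(p,R0,v[i:i+3],v[i+3]); print(s.tolist(),w.tolist()); p=np.array(v[i:i+3]);R0=rot(v[i+3]) if 'chain' in sys.argv else R0
        if 'chain' not in sys.argv: p=o['eef_pos']
E
sed -i "s/v=list(map(float,sys.argv\[1:\]))/v=[float(a) for a in sys.argv[1:] if a!='chain']/" plan.py
python3 plan.py .30 -.24 .2 0 .40 -.02 .17 -25 .5226 .206 .13 -50 .5226 .206 .0425 -50 chain
```

```text
t 0.5 p [ 0.2037 -0.4566  0.2313] yaw 24.05 F [ 1.4 -0.5  0. ] w 0.0856 0.0
[0.705, -0.634, 0.125] [-0.0, 0.0, 0.839]
[0.4, -0.88, 0.12] [0.0, 0.0, 0.873]
[0.062, -1.027, 0.16] [0.0, 0.0, 0.873]
[0.0, 0.0, 0.35] [0.0, 0.0, 0.0]
```

Request:
drive_tool(slide=[[0.1,-0.09,0.02],[0.3,-0.27,0.06],[0.5,-0.45,0.09],[0.705,-0.634,0.125],[0.705,-0.634,0.125],[0.705,-0.634,0.125],[0.705,-0.634,0.125],[0.705,-0.634,0.125]], rotation=[[0,0,0.1],[0,0,0.3],[0,0,0.5],[0,0,0.7],[0,0,0.839],[0,0,0.839],[0,0,0.839],[0,0,0.839]], gripper=0.5)

```text
clock: 1.5
eef_pos: [0.2999, -0.241, 0.2002]
tool_rot: [1.0, -0.001, 0.0, 0.0]
ft_force: [-0.8, 0.2, -0.0]
grip_width: 0.0429
grasp_force: 0.0
```

Request:
drive_tool(slide=[[0.06,-0.13,0.02],[0.16,-0.36,0.05],[0.26,-0.58,0.08],[0.36,-0.78,0.11],[0.4,-0.88,0.12],[0.4,-0.88,0.12],[0.4,-0.88,0.12],[0.4,-0.88,0.12]], rotation=[[0,0,0.1],[0,0,0.3],[0,0,0.5],[0,0,0.7],[0,0,0.873],[0,0,0.873],[0,0,0.873],[0,0,0.873]])

```text
clock: 2.5
eef_pos: [0.3605, -0.1232, 0.1703]
tool_rot: [0.983, -0.183, 0.004, -0.025]
ft_force: [0.6, 0.3, 0.7]
grip_width: 0.043
grasp_force: 0.0
```

Request:
drive_tool(slide=[[0.01,-0.13,0.02],[0.02,-0.36,0.05],[0.04,-0.58,0.08],[0.05,-0.8,0.12],[0.06,-0.97,0.16],[0.06,-1,0.16],[0.06,-1,0.16],[0.06,-1,0.16]], rotation=[[0,0,0.1],[0,0,0.3],[0,0,0.5],[0,0,0.7],[0,0,0.873],[0,0,0.873],[0,0,0.873],[0,0,0.873]])

```text
clock: 3.5
eef_pos: [0.2455, -0.1866, 0.1502]
tool_rot: [0.93, -0.365, 0.007, -0.05]
ft_force: [0.6, 0.2, 0.5]
grip_width: 0.0428
grasp_force: 0.0
```

```bash
python3 plan.py .5226 .206 .0425 -50; python3 -c "
from h import *
save(cam('scene'),'s2.png')"
```

```text
t 3.5 p [ 0.2455 -0.1866  0.1502] yaw -42.75 F [0.6 0.2 0.5] w 0.0428 0.0
[-0.241, -1.853, 0.623] [-0.194, 0.061, 0.251]
```

View pics/s2.png

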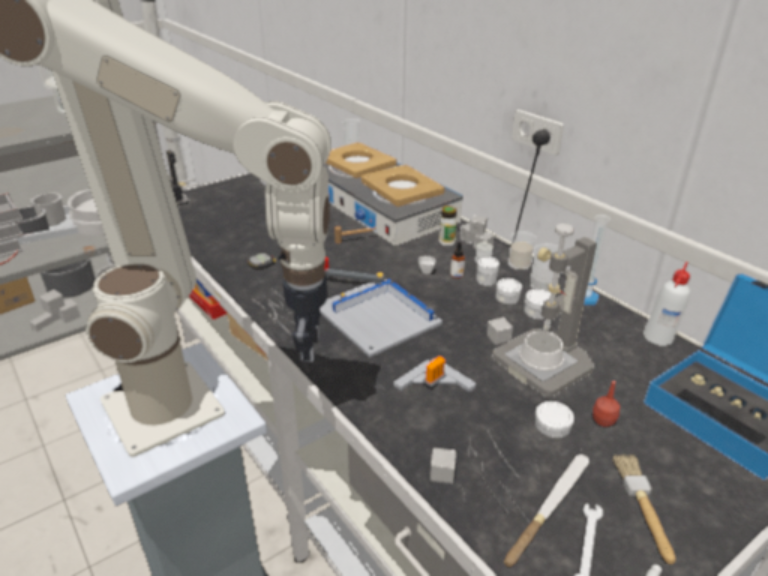

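The picture shows the arm folded near (300,330), short of the stand and slightly tilted, so it did not follow the target. I'll check the joints.

```bash
python3 -c "
from h import *
o=bot.get_obs();print(o['joint_pos'].round(3),o['joint_vel'].round(3),o['tau'].round(1),o['eef_pos'],R.from_quat(o['tool_rot']).as_matrix().round(3))"
```

```text
[-0.747 -0.064 -0.562  1.099  0.099  3.141] [0.011 0.019 0.017 0.001 0.007 0.001] [ -0.1 -18.6  24.6  -0.5   0.3  -0. ] [ 0.24452825 -0.18570074  0.14990667] [[ 0.734 -0.677  0.048]
 [-0.678 -0.729  0.09 ]
 [-0.026 -0.098 -0.995]]
```

```bash
python3 plan.py .27 -.17 .17 -17
```

```text
t 3.55 p [ 0.2445 -0.1857  0.1499] yaw -42.74 F [-1.9  1.2 -0.4] w 0.0427 0.0
[0.03, -0.123, -0.069] [-0.205, 0.006, -0.9]
```

Request:
drive_tool(slide=[[0,-0.02,-0.01],[0.01,-0.05,-0.03],[0.02,-0.08,-0.05],[0.03,-0.12,-0.07],[0.03,-0.12,-0.07],[0.03,-0.12,-0.07],[0.03,-0.12,-0.07],[0.03,-0.12,-0.07]], rotation=[[-0.02,0,-0.1],[-0.07,0,-0.3],[-0.11,0,-0.5],[-0.16,0,-0.7],[-0.2,0,-0.9],[-0.2,0,-0.9],[-0.2,0,-0.9],[-0.2,0,-0.9]])

```text
clock: 4.55
eef_pos: [0.2707, -0.1718, 0.1703]
tool_rot: [0.989, -0.148, -0.001, -0.002]
ft_force: [-0.7, -0.0, -0.6]
grip_width: 0.0423
grasp_force: 0.0
```

```bash
python3 plan.py .31 -.13 .17 11 .36 -.07 .17 39 .41 0 .17 67 .46 .07 .17 95 .5 .15 .16 123 .5226 .206 .13 130 chain
```

```text
t 4.55 p [ 0.2707 -0.1718  0.1703] yaw -17.07 F [-0.7 -0.  -0.6] w 0.0423 0.0
[0.101, -0.206, 0.002] [-0.007, 0.001, -0.98]
[0.242, -0.197, 0.0] [0.0, 0.0, -0.977]
[0.332, -0.092, 0.0] [0.0, 0.0, -0.977]
[0.336, 0.075, 0.0] [0.0, 0.0, -0.977]
[0.305, 0.187, 0.04] [0.0, 0.0, -0.977]
[0.139, 0.198, 0.12] [0.0, 0.0, -0.244]
```

Request:
drive_tool(slide=[[0.02,-0.03,0],[0.04,-0.08,0],[0.06,-0.13,0],[0.08,-0.17,0],[0.1,-0.206,0],[0.1,-0.206,0],[0.1,-0.206,0],[0.1,-0.206,0]], rotation=[[0,0,-0.15],[0,0,-0.35],[0,0,-0.55],[0,0,-0.75],[0,0,-0.98],[0,0,-0.98],[0,0,-0.98],[0,0,-0.98]])

```text
clock: 5.55
eef_pos: [0.3093, -0.1301, 0.1704]
tool_rot: [0.995, 0.095, -0.0, -0.002]
ft_force: [0.4, -0.1, 0.4]
grip_width: 0.0424
grasp_force: 0.0
```

Request:
drive_tool(slide=[[0.04,-0.03,0],[0.1,-0.08,0],[0.15,-0.12,0],[0.2,-0.16,0],[0.242,-0.197,0],[0.242,-0.197,0],[0.242,-0.197,0],[0.242,-0.197,0]], rotation=[[0,0,-0.15],[0,0,-0.35],[0,0,-0.55],[0,0,-0.75],[0,0,-0.977],[0,0,-0.977],[0,0,-0.977],[0,0,-0.977]])

```text
clock: 6.55
eef_pos: [0.3591, -0.0703, 0.1706]
tool_rot: [0.943, 0.333, 0.0, -0.002]
ft_force: [-0.6, -0.9, -0.3]
grip_width: 0.0427
grasp_force: 0.0
```

Request:
drive_tool(slide=[[0.05,-0.01,0],[0.12,-0.03,0],[0.19,-0.05,0],[0.26,-0.07,0],[0.332,-0.092,0],[0.332,-0.092,0],[0.332,-0.092,0],[0.332,-0.092,0]], rotation=[[0,0,-0.15],[0,0,-0.35],[0,0,-0.55],[0,0,-0.75],[0,0,-0.977],[0,0,-0.977],[0,0,-0.977],[0,0,-0.977]])

```text
clock: 7.55
eef_pos: [0.4091, -0.0004, 0.1708]
tool_rot: [0.834, 0.551, 0.0, -0.001]
ft_force: [0.5, 0.3, -0.3]
grip_width: 0.0426
grasp_force: 0.0
```

Request:
drive_tool(slide=[[0.05,0.01,0],[0.12,0.03,0],[0.19,0.04,0],[0.26,0.06,0],[0.336,0.075,0],[0.336,0.075,0],[0.336,0.075,0],[0.336,0.075,0]], rotation=[[0,0,-0.15],[0,0,-0.35],[0,0,-0.55],[0,0,-0.75],[0,0,-0.977],[0,0,-0.977],[0,0,-0.977],[0,0,-0.977]])

```text
clock: 8.55
eef_pos: [0.4591, 0.0695, 0.171]
tool_rot: [0.676, 0.737, 0.001, -0.001]
ft_force: [-0.2, 0.1, -0.5]
grip_width: 0.0429
grasp_force: 0.0
```

Request:
drive_tool(slide=[[0.05,0.03,0.01],[0.12,0.07,0.02],[0.18,0.11,0.03],[0.24,0.15,0.04],[0.305,0.187,0.04],[0.305,0.187,0.04],[0.305,0.187,0.04],[0.305,0.187,0.04]], rotation=[[0,0,-0.15],[0,0,-0.35],[0,0,-0.55],[0,0,-0.75],[0,0,-0.977],[0,0,-0.977],[0,0,-0.977],[0,0,-0.977]])

```text
clock: 9.55
eef_pos: [0.4991, 0.1495, 0.1613]
tool_rot: [0.478, 0.878, 0.001, -0.001]
ft_force: [-0.3, -0.2, -0.2]
grip_width: 0.0429
grasp_force: 0.0
```

Request:
drive_tool(slide=[[0.03,0.04,0.02],[0.07,0.1,0.06],[0.1,0.15,0.09],[0.14,0.198,0.12],[0.14,0.198,0.12],[0.14,0.198,0.12],[0.14,0.198,0.12],[0.14,0.198,0.12]], rotation=[[0,0,-0.06],[0,0,-0.12],[0,0,-0.18],[0,0,-0.244],[0,0,-0.244],[0,0,-0.244],[0,0,-0.244],[0,0,-0.244]])

```text
clock: 10.55
eef_pos: [0.5221, 0.2063, 0.1318]
tool_rot: [0.423, 0.906, 0.002, -0.001]
ft_force: [-0.8, 0.7, -0.9]
grip_width: 0.0426
grasp_force: 0.0
```

```bash
python3 plan.py .5226 .206 .0425 130
```

```text
t 10.55 p [0.5221 0.2063 0.1318] yaw 129.95 F [-0.8  0.7 -0.9] w 0.0426 0.0
[-0.003, -0.0, 0.357] [0.004, -0.005, -0.002]
```

Request:
drive_tool(slide=[[0,0,0.04],[0,0,0.12],[0,0,0.2],[0,0,0.28],[0,0,0.33],[0,0,0.357],[0,0,0.357],[0,0,0.357]], rotation=[[0,0,0],[0,0,0],[0,0,0],[0,0,0],[0,0,0],[0,0,0],[0,0,0],[0,0,0]])

```text
clock: 11.55
eef_pos: [0.5225, 0.2072, 0.0428]
tool_rot: [0.423, 0.906, 0.002, -0.0]
ft_force: [-0.8, 0.6, 0.3]
grip_width: 0.0426
grasp_force: 0.0
```

```bash
cat > arc.py <<'E'
from plan import *
import sys
f0,f1,n,yo=map(float,sys.argv[1:5])  # phi deg from->to, end yaw offset relative to phi, n rows ramp
o=bot.get_obs(); p=o['eef_pos']; R0=R.from_quat(o['tool_rot']).as_matrix(); z=p[2]
piv=np.array([.616,.0945])
print(p.round(4),o['ft_force'].round(1),o['grip_width'])
S=[];W=[]
for k in range(8):
    f=f0+(f1-f0)*min(1,(k+1)/n); q=piv+.145*np.array([np.cos(np.radians(f)),np.sin(np.radians(f))])
    s,w=go(p,R0,[*q,z],f+yo); S.append(s.tolist());W.append([0,0,float(w[2])])
print(S);print(W)
E
python3 arc.py 130 157 6 0
```

```text
[0.5225 0.2072 0.0428] [-0.8  0.6  0.3] 0.042626055460091565
[[-0.007, -0.049, -0.0], [-0.013, -0.094, -0.0], [-0.022, -0.139, -0.0], [-0.034, -0.182, -0.001], [-0.05, -0.225, -0.001], [-0.069, -0.266, -0.001], [-0.069, -0.266, -0.001], [-0.069, -0.266, -0.001]]
[[0, 0, -0.158], [0, 0, -0.315], [0, 0, -0.472], [0, 0, -0.629], [0, 0, -0.786], [0, 0, -0.943], [0, 0, -0.943], [0, 0, -0.943]]
```

Request:
drive_tool(slide=[[0,0,0],[0,0,0],[-0.007,-0.049,0],[-0.013,-0.094,0],[-0.022,-0.139,0],[-0.034,-0.182,0],[-0.05,-0.225,0],[-0.069,-0.266,0]], rotation=[[0,0,0],[0,0,0],[0,0,-0.158],[0,0,-0.315],[0,0,-0.472],[0,0,-0.629],[0,0,-0.786],[0,0,-0.943]], gripper=0.3)

```text
clock: 12.55
eef_pos: [0.4822, 0.1511, 0.0424]
tool_rot: [0.198, 0.98, 0.002, -0.0]
ft_force: [0.7, 0.5, -0.2]
grip_width: 0.0256
grasp_force: 0.4
```

```bash
python3 arc.py 157 179 6 0; python3 - <<'E'
from h import *
c=cam('scene'); from m import masks
r=masks(c)['red'].copy(); r[:120]=0;r[190:]=0;r[:,:150]=0;r[:,270:]=0
v,u=np.nonzero(r);print(r.sum(), r.sum() and onplane(c,[[u.mean(),v.mean()]],.055))
E
```

```text
[0.4822 0.1511 0.0424] [ 0.7  0.5 -0.2] 0.025634325017234554
[[-0.002, -0.036, -0.0], [-0.006, -0.073, -0.0], [-0.012, -0.11, -0.0], [-0.02, -0.146, -0.001], [-0.03, -0.182, -0.001], [-0.043, -0.217, -0.001], [-0.043, -0.217, -0.001], [-0.043, -0.217, -0.001]]
[[0, 0, -0.122], [0, 0, -0.25], [0, 0, -0.378], [0, 0, -0.506], [0, 0, -0.634], [0, 0, -0.762], [0, 0, -0.762], [0, 0, -0.762]]
2 [[0.75415084 0.24725865 0.055     ]]
```

Request:
drive_tool(slide=[[-0.002,-0.036,0],[-0.006,-0.073,0],[-0.012,-0.11,0],[-0.02,-0.146,0],[-0.03,-0.182,0],[-0.036,-0.2,0],[-0.043,-0.217,0],[-0.043,-0.217,0]], rotation=[[0,0,-0.122],[0,0,-0.25],[0,0,-0.378],[0,0,-0.506],[0,0,-0.634],[0,0,-0.7],[0,0,-0.762],[0,0,-0.762]])

```text
clock: 13.6
eef_pos: [0.471, 0.097, 0.0421]
tool_rot: [0.011, 1.0, 0.001, 0.0]
ft_force: [-0.3, -0.3, 0.0]
grip_width: 0.0257
grasp_force: 0.0
```

```bash
python3 plan.py .471 .0895 .0425 179.6;  python3 - <<'E'
from h import *
from m import masks
for n in('scene','top'):
    c=cam(n); r=masks(c)['red'];k,l,st,ce=cv2.connectedComponentsWithStats(r.astype(np.uint8))
    for i in range(1,k):
        p=onplane(c,[ce[i]],.06)[0]
        if .4<p[0]<.56 and .05<p[1]<.2: print(n,st[i],p)
E
```

```text
t 13.6 p [0.471  0.097  0.0421] yaw 178.77 F [-0.3 -0.3  0. ] w 0.0257 0.0
[-0.001, -0.03, -0.002] [0.006, 0.0, -0.029]
scene [218 187   2   8  15] [0.46174636 0.09802553 0.06      ]
```

Request:
drive_tool(slide=[[0,-0.01,0],[0,-0.018,0],[0,-0.025,0],[0,-0.03,0],[0,-0.034,0],[0,-0.036,0],[0,-0.036,0],[0,-0.036,0]], rotation=[[0,0,0],[0,0,0],[0,0,0],[0,0,0],[0,0,0],[0,0,0],[0,0,0],[0,0,0]])

```text
clock: 14.7
eef_pos: [0.4706, 0.09, 0.0418]
tool_rot: [0.009, 1.0, 0.004, -0.0]
ft_force: [0.3, 7.1, -0.9]
grip_width: 0.0258
grasp_force: 3.7
```

Request:
drive_tool(slide=[[0,-0.006,0],[0,-0.012,0],[0,-0.018,0],[0,-0.022,0],[0,-0.024,0],[0,-0.024,0],[0,-0.024,0],[0,-0.024,0]], rotation=[[0,0,0],[0,0,0],[0,0,0],[0,0,0],[0,0,0],[0,0,0],[0,0,0],[0,0,0]])

```text
clock: 15.7
eef_pos: [0.4706, 0.0895, 0.0418]
tool_rot: [0.007, 1.0, 0.01, -0.0]
ft_force: [-0.0, 23.6, -5.1]
grip_width: 0.0258
grasp_force: 11.7
```

Request:
drive_tool(slide=[[0,0.02,0],[0,0.03,0],[0,0.03,0],[0,0.03,-0.06],[0,0.03,-0.16],[0,0.03,-0.28],[0,0.03,-0.4],[0,0.03,-0.48]], rotation=[[0,0,0],[0,0,0],[0,0,0],[0,0,0],[0,0,0],[0,0,0],[0,0,0],[0,0,0]], gripper=0.6)

```text
clock: 16.7
eef_pos: [0.4712, 0.0883, 0.1634]
tool_rot: [0.011, 1.0, 0.001, 0.001]
ft_force: [0.2, -0.0, 0.1]
grip_width: 0.0511
grasp_force: 0.0
```

```bash
python3 plan.py .475 -.14 .16 183 .492 -.2635 .13 187 chain
```

```text
t 16.7 p [0.4712 0.0883 0.1634] yaw 178.76 F [ 0.2 -0.   0.1] w 0.0511 0.0
[-0.035, -0.913, 0.011] [0.006, 0.003, -0.148]
[-0.042, -0.497, 0.12] [0.0, 0.0, -0.14]
```

Request:
drive_tool(slide=[[-0.01,-0.1,0],[-0.01,-0.25,0],[-0.02,-0.42,0],[-0.02,-0.6,0],[-0.03,-0.76,0],[-0.035,-0.87,0],[-0.035,-0.913,0.01],[-0.035,-0.913,0.01]], rotation=[[0,0,-0.02],[0,0,-0.04],[0,0,-0.07],[0,0,-0.1],[0,0,-0.12],[0,0,-0.148],[0,0,-0.148],[0,0,-0.148]])

```text
clock: 17.7
eef_pos: [0.4742, -0.1397, 0.1582]
tool_rot: [-0.026, 1.0, 0.002, -0.001]
ft_force: [1.1, 0.4, 0.6]
grip_width: 0.0515
grasp_force: 0.0
```

Request:
drive_tool(slide=[[-0.01,-0.08,0.02],[-0.02,-0.2,0.05],[-0.03,-0.32,0.08],[-0.04,-0.43,0.1],[-0.04,-0.497,0.12],[-0.04,-0.497,0.12],[-0.04,-0.497,0.12],[-0.04,-0.497,0.12]], rotation=[[0,0,-0.03],[0,0,-0.06],[0,0,-0.1],[0,0,-0.14],[0,0,-0.14],[0,0,-0.14],[0,0,-0.14],[0,0,-0.14]])

```text
clock: 18.7
eef_pos: [0.4915, -0.2619, 0.1286]
tool_rot: [-0.062, 0.998, 0.002, -0.0]
ft_force: [-0.0, -0.3, -0.2]
grip_width: 0.0516
grasp_force: 0.0
```

```bash
python3 plan.py .492 -.2635 .023 187; python3 - <<'E'
from h import *
from m import masks
for n in('scene','top'):
    c=cam(n); M=masks(c)
    for col,z in(('red',.06),('orange',.05)):
      k,l,st,ce=cv2.connectedComponentsWithStats(M[col].astype(np.uint8))
      for i in range(1,k):
        p=onplane(c,[ce[i]],z)[0]
        if .4<p[0]<.56 and (.05<p[1]<.25 or -.3<p[1]<-.2): print(n,col,st[i],p.round(4))
save(c,'t3.png')
E
```

```text
t 18.7 p [ 0.4915 -0.2619  0.1286] yaw -172.85 F [-0.  -0.3 -0.2] w 0.0516 0.0
[-0.001, -0.008, 0.422] [0.006, 0.0, 0.005]
scene red [219 188   5   8  34] [0.4654 0.0888 0.06  ]
scene orange [284 237  13  18 164] [ 0.4807 -0.277   0.05  ]
top red [225 204   2   3   4] [0.4725 0.094  0.06  ]
```

View pics/t3.png

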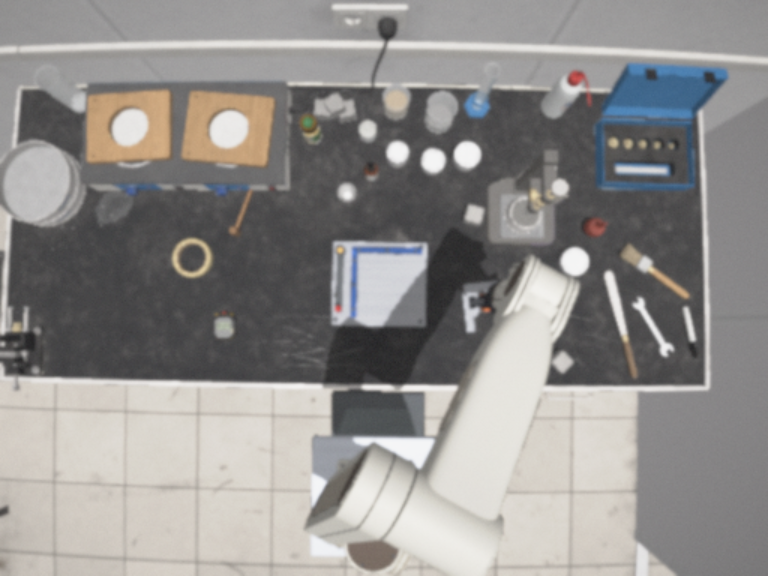

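The top view shows the bar shut and parallel to the end plate, with the knob at about (338,308). The square hasn't moved and the gripper is above it near (487,298). Now I descend and grasp.

Request:
drive_tool(slide=[[0,0,0.06],[0,0,0.15],[0,0,0.24],[0,0,0.32],[0,0,0.38],[0,0,0.41],[0,0,0.42],[0,0,0.42]], rotation=[[0,0,0],[0,0,0],[0,0,0],[0,0,0],[0,0,0],[0,0,0],[0,0,0],[0,0,0]])

```text
clock: 19.8
eef_pos: [0.4917, -0.2627, 0.0236]
tool_rot: [-0.062, 0.998, 0.001, 0.0]
ft_force: [0.3, 0.0, 0.1]
grip_width: 0.0512
grasp_force: 0.0
```

Request:
drive_tool(slide=[[0,0,0],[0,0,0],[0,0,0],[0,0,0],[0,0,0],[0,0,0],[0,0,0],[0,0,0]], rotation=[[0,0,0],[0,0,0],[0,0,0],[0,0,0],[0,0,0],[0,0,0],[0,0,0],[0,0,0]], gripper=0)

```text
clock: 20.8
eef_pos: [0.492, -0.263, 0.0241]
tool_rot: [-0.062, 0.998, 0.001, 0.001]
ft_force: [-0.1, -1.2, 5.4]
grip_width: 0.0173
grasp_force: 59.7
```

Request:
drive_tool(slide=[[0,0,-0.04],[0,0,-0.1],[0,0,-0.17],[0,0,-0.24],[0,0,-0.3],[0,0,-0.34],[0,0,-0.36],[0,0,-0.36]], rotation=[[0,0,0],[0,0,0],[0,0,0],[0,0,0],[0,0,0],[0,0,0],[0,0,0],[0,0,0]])

```text
clock: 21.8
eef_pos: [0.4914, -0.2628, 0.1133]
tool_rot: [-0.062, 0.998, 0.002, -0.0]
ft_force: [0.1, 0.6, -4.0]
grip_width: 0.017
grasp_force: 58.8
```

```bash
python3 plan.py .54 -.018 .112 179.6 
```

```text
t 21.8 p [ 0.4914 -0.2628  0.1133] yaw -172.92 F [ 0.1  0.6 -4. ] w 0.017 58.78484666347504
[-0.314, 0.948, 0.008] [0.006, -0.0, 0.261]
```

Request:
drive_tool(slide=[[-0.03,0.08,0],[-0.07,0.22,0],[-0.13,0.38,0],[-0.18,0.54,0],[-0.23,0.7,0],[-0.28,0.83,0],[-0.31,0.92,0],[-0.314,0.948,0]], rotation=[[0,0,0.03],[0,0,0.06],[0,0,0.1],[0,0,0.14],[0,0,0.18],[0,0,0.22],[0,0,0.255],[0,0,0.261]])

```text
clock: 22.8
eef_pos: [0.5397, -0.0165, 0.1131]
tool_rot: [0.002, 1.0, 0.002, -0.001]
ft_force: [0.0, -1.1, -3.1]
grip_width: 0.0173
grasp_force: 59.0
```

```bash
python3 plan.py .54 -.018 .0365 179.6; python3 - <<'E'
from h import *
c=cam('top'); cv2.imwrite('pics/t4.png',cv2.resize(c['image'][150:235,200:310,::-1],None,fx=6,fy=6,interpolation=cv2.INTER_CUBIC))
c=cam('scene'); cv2.imwrite('pics/s4.png',cv2.resize(c['image'][160:260,190:330,::-1],None,fx=5.5,fy=5.5,interpolation=cv2.INTER_CUBIC))
E
```

```text
t 22.8 p [ 0.5397 -0.0165  0.1131] yaw 179.74 F [ 0.  -1.1 -3.1] w 0.0173 59.02519941329956
[-0.002, -0.007, 0.307] [0.006, -0.004, 0.005]
```

View pics/s4.png

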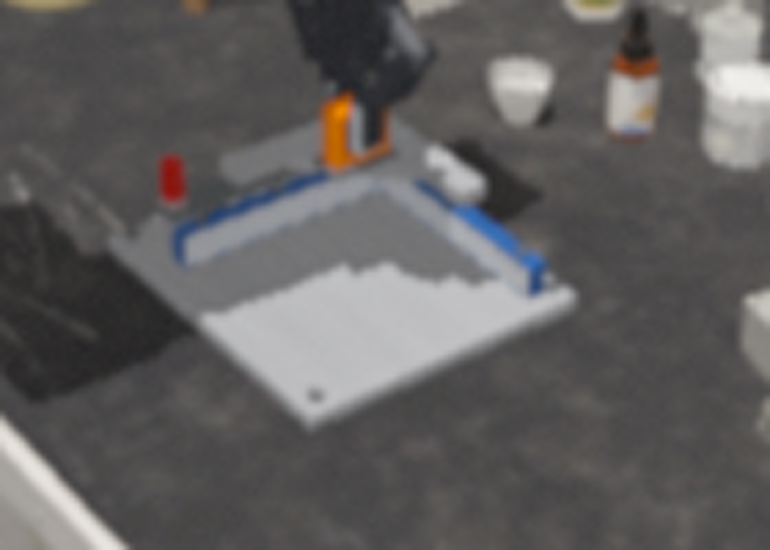

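The square hangs level at (350,150) in this crop, over the stand with the inside corner clear.

Request:
drive_tool(slide=[[0,0,0.05],[0,0,0.12],[0,0,0.19],[0,0,0.25],[0,0,0.28],[0,0,0.295],[0,0,0.3],[0,0,0.3]], rotation=[[0,0,0],[0,0,0],[0,0,0],[0,0,0],[0,0,0],[0,0,0],[0,0,0],[0,0,0]])

```text
clock: 23.9
eef_pos: [0.5405, -0.0176, 0.0394]
tool_rot: [0.003, 1.0, 0.002, 0.0]
ft_force: [0.6, -0.3, -3.5]
grip_width: 0.0171
grasp_force: 58.9
```

Request:
drive_tool(slide=[[0,0,0.002],[0,0,0.004],[0,0,0.006],[0,0,0.008],[0,0,0.009],[0,0,0.01],[0,0,0.01],[0,0,0.01]], rotation=[[0,0,0],[0,0,0],[0,0,0],[0,0,0],[0,0,0],[0,0,0],[0,0,0],[0,0,0]])

```text
clock: 24.9
eef_pos: [0.54, -0.0177, 0.0364]
tool_rot: [0.003, 1.0, 0.002, -0.0]
ft_force: [0.2, -0.1, -2.9]
grip_width: 0.0171
grasp_force: 59.0
```

Request:
drive_tool(slide=[[0,0,0.002],[0,0,0.004],[0,0,0.005],[0,0,0.006],[0,0,0.007],[0,0,0.008],[0,0,0.008],[0,0,0.008]], rotation=[[0,0,0],[0,0,0],[0,0,0],[0,0,0],[0,0,0],[0,0,0],[0,0,0],[0,0,0]])

```text
clock: 25.9
eef_pos: [0.5409, -0.0178, 0.0361]
tool_rot: [0.003, 1.0, 0.001, 0.001]
ft_force: [-3.6, 0.4, 8.0]
grip_width: 0.0168
grasp_force: 60.7
```

Request:
drive_tool(slide=[[-0.01,0.01,0],[-0.02,0.02,0],[-0.03,0.03,0],[-0.04,0.04,0],[-0.045,0.05,0],[-0.05,0.055,0],[-0.055,0.06,0],[-0.055,0.06,0]], rotation=[[0,0,0],[0,0,0],[0,0,0],[0,0,0],[0,0,0],[0,0,0],[0,0,0],[0,0,0]])

```text
clock: 26.9
eef_pos: [0.5552, -0.0032, 0.0361]
tool_rot: [0.004, 1.0, 0.001, 0.001]
ft_force: [-1.7, -0.7, 6.0]
grip_width: 0.0171
grasp_force: 60.5
```

```bash
python3 plan.py .5604 .002 .0355 179.6
```

```text
t 26.9 p [ 0.5552 -0.0032  0.0361] yaw 179.59 F [-1.7 -0.7  6. ] w 0.0171 60.53056597709656
[-0.021, 0.021, 0.003] [0.004, 0.005, -0.0]
```

Free of both plates still. I push +y first until contact.

Request:
drive_tool(slide=[[0,0.005,0],[0,0.01,0],[0,0.015,0],[0,0.02,0],[0,0.023,0],[0,0.026,0],[0,0.028,0],[0,0.028,0]], rotation=[[0,0,0],[0,0,0],[0,0,0],[0,0,0],[0,0,0],[0,0,0],[0,0,0],[0,0,0]])

```text
clock: 27.9
eef_pos: [0.5557, 0.0015, 0.0361]
tool_rot: [0.004, 1.0, -0.001, 0.002]
ft_force: [0.0, -7.3, 6.5]
grip_width: 0.0172
grasp_force: 60.5
```

Request:
drive_tool(slide=[[-0.005,0,0],[-0.01,0,0],[-0.015,0,0],[-0.02,0,0],[-0.024,0,0],[-0.026,0,0],[-0.028,0,0],[-0.028,0,0]], rotation=[[0,0,0],[0,0,0],[0,0,0],[0,0,0],[0,0,0],[0,0,0],[0,0,0],[0,0,0]])

```text
clock: 28.9
eef_pos: [0.5601, 0.0015, 0.0361]
tool_rot: [0.004, 1.0, -0.001, -0.001]
ft_force: [-6.9, -8.5, 11.6]
grip_width: 0.0171
grasp_force: 61.3
```

```bash
python3 -c "
from h import *
o=bot.get_obs();print(o['eef_pos'].round(4),o['ft_force'].round(1),o['ft_torque'].round(2),R.from_quat(o['tool_rot']).as_matrix()[:2,0].round(4))"
```

```text
[0.5601 0.0015 0.0361] [-6.9 -8.5 11.6] [-1.33  1.21  0.35] [-1.      0.0083]
```

Request:
drive_tool(slide=[[-0.003,0.003,0],[-0.006,0.006,0.001],[-0.009,0.009,0.002],[-0.012,0.012,0.003],[-0.014,0.014,0.003],[-0.016,0.016,0.003],[-0.016,0.016,0.003],[-0.016,0.016,0.003]], rotation=[[0,0,0],[0,0,0],[0,0,0],[0,0,0],[0,0,0],[0,0,0],[0,0,0],[0,0,0]])

```text
clock: 29.9
eef_pos: [0.5601, 0.0015, 0.0362]
tool_rot: [0.006, 1.0, -0.005, -0.004]
ft_force: [-17.2, -18.4, 25.6]
grip_width: 0.0172
grasp_force: 63.1
```

```bash
cat > st.py <<'E'
from h import *
o=bot.get_obs();M=R.from_quat(o['tool_rot']).as_matrix();print(o['clock'],o['eef_pos'].round(4),o['ft_force'].round(1),o['ft_torque'].round(2),'yaw',np.degrees(np.arctan2(M[1,0],M[0,0])).round(2),'tilt',M[:2,2].round(4))
E
python3 st.py
```

```text
29.9 [0.5601 0.0015 0.0362] [-17.2 -18.4  25.6] [-3.1   3.28  0.25] yaw 179.35 tilt [-0.0081 -0.009 ]
```

Request:
drive_tool(slide=[[0,0,0],[0,0,0],[0,0,0],[0,0,0],[0,0,0],[0,0,0],[0,0,0],[0,0,0]], rotation=[[-0.004,-0.003,0],[-0.008,-0.006,0],[-0.012,-0.01,0],[-0.016,-0.014,0],[-0.016,-0.014,0],[-0.016,-0.014,0],[-0.016,-0.014,0],[-0.016,-0.014,0]])

```text
clock: 30.9
eef_pos: [0.5601, 0.0016, 0.036]
tool_rot: [0.005, 1.0, -0.001, -0.001]
ft_force: [-17.0, -17.2, 24.4]
grip_width: 0.0169
grasp_force: 63.3
```

```bash
python3 st.py
```

```text
30.9 [0.5601 0.0016 0.036 ] [-17.  -17.2  24.4] [-3.39  3.47  0.33] yaw 179.37 tilt [-0.001  -0.0016]
```

Request:
drive_tool(slide=[[0,0,0],[0,0,0],[0,0,0],[0,0,0],[0,0,0],[0,0,0],[0,0,0],[0,0,0]], rotation=[[0,0,0.004],[0,0,0.008],[0,0,0.012],[0,0,0.018],[0,0,0.018],[0,0,0.018],[0,0,0.018],[0,0,0.018]])

```text
clock: 31.9
eef_pos: [0.5601, 0.0015, 0.036]
tool_rot: [0.009, 1.0, -0.001, -0.001]
ft_force: [-17.4, -17.2, 24.2]
grip_width: 0.0172
grasp_force: 63.7
```

```bash
python3 st.py
```

```text
31.9 [0.5601 0.0015 0.036 ] [-17.4 -17.2  24.2] [-3.43  3.43  0.88] yaw 178.94 tilt [-0.0011 -0.0019]
```

Request:
drive_tool(slide=[[0,0,0],[0,0,0],[0,0,0],[-0.002,0.002,0],[-0.004,0.004,0],[-0.004,0.004,0],[-0.004,0.004,0],[-0.004,0.004,0]], rotation=[[0,0,-0.008],[0,0,-0.016],[-0.001,-0.001,-0.024],[-0.003,-0.002,-0.03],[-0.006,-0.004,-0.03],[-0.006,-0.004,-0.03],[-0.006,-0.004,-0.03],[-0.006,-0.004,-0.03]])

```text
clock: 32.9
eef_pos: [0.5602, 0.0016, 0.036]
tool_rot: [0.003, 1.0, -0.0, -0.0]
ft_force: [-19.5, -19.4, 27.4]
grip_width: 0.0172
grasp_force: 63.5
```

```bash
python3 st.py; python3 - <<'E'
from h import *
c=cam('scene'); cv2.imwrite('pics/s5.png',cv2.resize(c['image'][160:260,190:330,::-1],None,fx=5.5,fy=5.5,interpolation=cv2.INTER_CUBIC))
E
```

```text
32.9 [0.5602 0.0016 0.036 ] [-19.5 -19.4  27.4] [-3.92  3.94 -0.01] yaw 179.62 tilt [-0.0008 -0.0004]
```

View pics/s5.png

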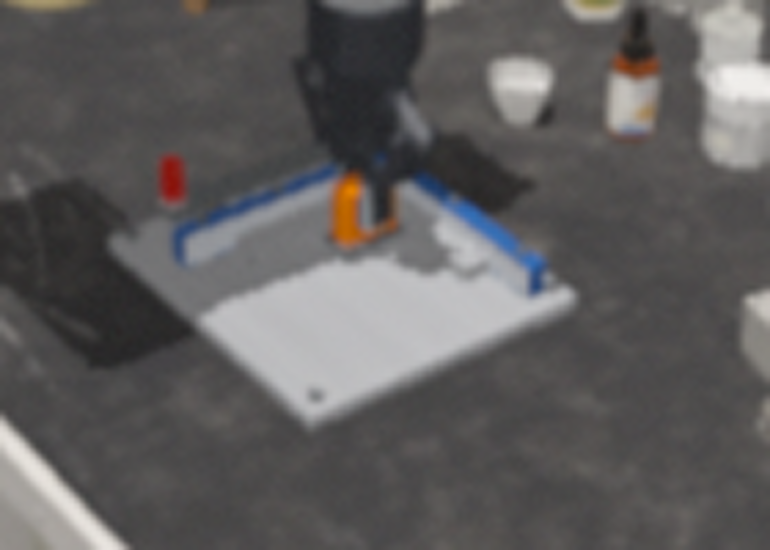

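The crop shows the square lying flat in the corner, with its arms along both blue plates and the grip held at (360,215). The keeper knob is still shut at (172,180). The forces are about 19 N on each plate with almost no yaw moment, so I'm handing in.

```bash
python3 -c "
from workcell import bot
print(bot.job_done())"
```

```text
the job is handed in; nothing more can be done
None
```

The keeper bar is shut against its stop, and the square is flat in the corner, still gripped and pressed with about 19 N on each plate; I handed the job in at about 33 s, and no verdict came back.

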